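# Stack the carburettor parts tray on its socket tray

### The job

Pick up by its handle the parts tray that stands on four corner pins and stack it on the tray with the four corner sockets, so that all four pins drop in and it sits level and fully down. Carry it upright so that the small parts do not spill, set it down gently instead of dropping it, and leave the socket tray and the smaller, flat-bottomed tray with a handle where they stand.

Things in the scene. Friction and masses are not known exactly. Their poses are not given: they have to be found in the camera images.
- pin_tray: Tray to move: loose grey open tray, 150 (x) by 110 (y) mm, 0.35 kg, parts inside; stands on four 12 mm round pins at x +-62, y +-42. Origin midway between the pin tips, z up. Underside z = 16, rim 46, corner bosses 48. Handle bar along x over the middle: 100 long, 16 wide, z = 82 to 100 (top), open below but for an upright at each end (84 clear between). Fits either way round, not crossways.
- socket_tray: Tray to stack onto: loose tray, 170 (x) by 130 (y) mm, 0.7 kg, no handle (the divided tray at the far edge has no sockets). Origin centre of underside, z up. A square open-topped socket at each corner, centres x +-62, y +-42, 46 outside, 38 inside: pins have 13 mm play. Rims z = 40, socket floors z = 20. Fully stacked, the pin tray's underside rests on the rims, origin 24 mm above this, long sides parallel.
- flat_tray: Lookalike, not to be moved: smaller grey open tray with a handle of the same kind (84 mm long along x, top at z = 88 mm), 120 by 90 by 34 mm, flat on the table, no pins or corner bosses. Origin at the centre of its underside, z up.
Not all that is in view belongs to the job. What is shaped like the pin_tray but pink is not meant. What is shaped like the socket_tray but purple is not meant.

How it is judged:
On the way:
1. the pin tray is lifted off the table, its pin tips at least 35 mm up (height (world z) of pin_tray above 0.035 m), for 0.1 s.
At the end, for the whole second after the job is handed in: Pin tray at rest on the socket tray, all pins in: origin 18 to 28 mm above the socket tray's and within 18 mm of it in x and y, long sides parallel within 0.26 rad, both level within 0.06 rad; socket tray on the table within 50 mm, flat tray within 30 mm, of their starts (x of pin_tray in the frame of socket_tray between -0.018 and 0.018 m and y of pin_tray in the frame of socket_tray between -0.018 and 0.018 m and z of pin_tray in the frame of socket_tray between 0.018 and 0.028 m and angle between the x axis of pin_tray and the x axis of socket_tray, either way round below 0.26 rad and angle between each of pin_tray, socket_tray's own z axis and vertical below 0.06 rad and distance of socket_tray from where it was at the start of the episode below 0.05 m and height (world z) of socket_tray below 0.01 m and distance of flat_tray from where it was at the start of the episode below 0.03 m and linear speed of pin_tray below 0.02 m/s and angular speed of pin_tray below 0.1 rad/s); the robot touches nothing.
It fails at once if the pin tray is tipped by more than 0.5 rad (parts spill) (angle between pin_tray's own z axis and vertical above 0.5 rad).
It fails at once if the pin tray is dropped: it moves faster than 0.7 m/s (a fall of 25 mm) with no finger touching it (linear speed of pin_tray above 0.7 m/s and contact force between pin_tray and the fingers below 0.2 N).
It fails at once if the smaller flat-bottomed tray is pushed more than 30 mm (distance of flat_tray from where it was at the start of the episode above 0.03 m).
It fails at once if the socket tray is pushed more than 50 mm (distance of socket_tray from where it was at the start of the episode above 0.05 m).
It also fails if it takes over 42 s, if anything falls off the work surface, if the arm or the gripper's body presses on something with over 40 N, if the wrist force passes 120 N, or if a joint passes its speed limit or range.

### The arm

A 6-joint arm with a two-finger parallel gripper is mounted at the origin on the work surface. World frame = base frame: x ahead of the robot, y to its left, z up, the work surface at z = 0. Lengths are in m, angles in rad, forces in N, time in s.
With the tool pointing down it reaches from about 0.4 to 0.825 m from the base axis. Payload 7 kg.
Tool frame: the origin (TCP) lies at the very end of the fingers, on their centre line; the grasp point (between the pads) lies 19 mm behind it (grip_depth is the distance from the TCP to the grasp point, in m); z points along the fingers, y is the line along which they close (so a half turn about z gives the same grasp; the last joint's range is limited). The gripper opens to 85 mm and grips with 20 to 120 N. Pads are 22 mm wide; open, the fingers measure 114 mm over their backs; the gripper's body (76 mm by 85 mm) begins 54 mm behind the grasp point. The pads swing forward as they close: fully open they stand 13 mm farther back than shut.
Start: joints at [-1.033, 0.359, 0.012, 0, -1.224, -0.288], TCP at [0.167, -0.654, 0.231] pointing down, gripper open.
Joint ranges: [-3.07, 3.07], [-1.43, 2.12], [-1.02, 1.25], [-3.03, 1.67], [-3.05, -0], [-3.03, 3.03]. Speed limits (rad/s): [2.39, 2.39, 3.01, 3.14, 3.14, 3.14].

### API

Orientations are given as [roll, pitch, yaw] about the fixed x, y, z axes, in that order (R = Rz(yaw) Ry(pitch) Rx(roll)).
In Python, from bench import * gives the robot as it stands.
- The arm moves only by the tool jog_arm, never from a script. Its argument "increments" is a list of rows, each a list of 3 entries, a list of its own where there are three numbers: the shift along the tool's x, y, z in units of 30 mm (1.0 is 30 mm), then the turn, a rotation vector about the tool's x, y, z in units of 6 degrees (1.0 is 6 degrees), then the opening, from 0 (shut) to 1 (fully open). In form: [[[dx, dy, dz], [ax, ay, az], grip], ...]. A call has 1 to 8 rows; each row is the pose to reach, as a shift and turn from the pose commanded when the call began, along the tool's axes at that moment; what a row does not reach only later rows make up. A row lasts 1/12 s, in which the tool goes at most 41.7 mm and 7.16 degrees, less where a joint would pass 70% of its speed; a pose out of reach is approached as far as the arm can. A call with a gripper value outside its range is refused whole. The fingers move at their own pace and stop on an object; the grip force is fixed at half the most. Time passes only in rows, so rows that repeat a pose let the fingers close. It gives the time, the measured TCP pose, the force, the opening and the grip force at its end, in the units of the state.
- state(): the state, without advancing time (a new reading comes with each control period).
- camera(name): name is "scene" or "top"; returns the picture (400x640x3 uint8, blue, green, red); there is no depth.
- camera_params(name): a dict with "camera_matrix" (3x3 intrinsics, pixels), "D" ([k1, k2, p1, p2, k3] as OpenCV has them; the pictures are not rectified), "rvec" (rotation vector, rad) and "tvec" (3), from world to camera coordinates, as OpenCV has them. Camera axes: x right, y down, z forward; pixel columns grow to the right and rows downward; lengths in m; the calibration is good to about 2 mm. A picture is of the moment at which its call begins. camera_params takes no time and is no camera call.
- finish_job(): hands the job in; it is judged then, once.
Trained networks look in the newest picture that a camera, given by its name, has taken for a name from the list of things; names that differ only in an ending like _2 or _b are one class to them, and where a whole thing is asked for, a point or a joint stands for the part that bears it (a point fixed in the world has none). Each returns a list of dicts, best first, with "score" (0 to 1); they miss things now and then, are a little off and sometimes report something else, mostly with a low value. They report only what shows in the picture. A call takes as long as a camera call. They do not tell look-alikes from the thing itself.
- outline_of(query, camera): "pixels" (400x640 bool, what is visible of it) and "point" ([column, row] in pixels, amid what is visible of it).
The state is a dict: "time": time; "joints": joint angles; "dq": joint speeds; "joint_torque": joint torques, N m; "ee_pos": TCP position; "orientation": TCP orientation; "wrist_force": force on the tool from outside, world axes, zero at the start; "moment": the same for the moment, N m; "finger_gap": opening from 0.0 (shut) to 1.0 (fully open); "finger_force": force on a finger pad.
Only numpy, scipy, OpenCV 4.12 (cv2) and the standard library are available. Lean on these libraries where they do the work, as an engineer would, in place of code of your own. Each camera call takes 0.05 s, during which the arm holds its last target. There are 200 camera calls.

## Working session

There is one attempt and no reset: what is moved stays moved. The work goes in short steps, Python scripts to look and compute and a tool call to move; the robot and the scene stay as the last step left them, time stands still between calls to the robot, and variables do not carry over. Pictures are saved under pics/ and viewed, at most 10 in all, crops included, and the job is handed in when it is done.

Besides the shell and the picture viewer there is one more tool, called by a JSON object that holds its "fn" and its "kwargs", one argument or row to a line. jog_arm: Moves the arm, as the interface text tells. Its arguments: {"type":"object","properties":{"increments":{"type":"array","items":{"type":"array"}}},"required":["increments"]}

```bash
mkdir -p pics
cat > h.py <<'E'
from bench import *
import numpy as np, cv2
def ray(cam,uv):
    p=camera_params(cam); K=np.array(p["camera_matrix"]);D=np.array(p["D"])
    R=cv2.Rodrigues(np.array(p["rvec"],float))[0];t=np.array(p["tvec"],float).ravel()
    n=cv2.undistortPoints(np.array(uv,float).reshape(-1,1,2),K,D).reshape(-1,2)
    d=np.c_[n,np.ones(len(n))]@R
    return -R.T@t,d
def at_z(cam,uv,z):
    c,d=ray(cam,uv); return c+d*((z-c[2])/d[:,2])[:,None]
def proj(cam,P):
    p=camera_params(cam)
    return cv2.projectPoints(np.array(P,float).reshape(-1,3),np.array(p["rvec"],float),np.array(p["tvec"],float),np.array(p["camera_matrix"]),np.array(p["D"]))[0].reshape(-1,2)
E
python3 - <<'E'
from h import *
a=camera("scene");b=camera("top")
cv2.imwrite("pics/s0.png",a);cv2.imwrite("pics/t0.png",b)
for q in["pin_tray","socket_tray","flat_tray"]:
  for c in["top","scene"]:
    for o in outline_of(q,c): print(q,c,round(o["score"],2),o["point"],o["pixels"].sum())
for c in["top","scene"]:print(c,ray(c,[[320,200]]))
print(state())
E
```

```text
pin_tray top 0.69 [311.1, 247.3] 2299
pin_tray top 0.66 [209.5, 174.1] 2451
pin_tray top 0.55 [178.1, 251.9] 2606
pin_tray scene 0.83 [312.1, 184.5] 1731
pin_tray scene 0.76 [431.7, 211.0] 2140
pin_tray scene 0.69 [428.1, 172.0] 1456
socket_tray top 0.82 [421.1, 263.9] 3168
socket_tray top 0.74 [323.8, 162.6] 2874
socket_tray scene 0.78 [321.9, 242.3] 3051
socket_tray scene 0.7 [203.0, 189.6] 2346
flat_tray top 0.86 [436.9, 184.3] 1520
flat_tray scene 0.74 [185.0, 239.5] 1903
top (array([0.34001652, 0.05488657, 1.15163574]), array([[ 0.10812469, -0.02022427, -0.99414351]]))
scene (array([ 1.46490874, -0.2147868 ,  0.76559021]), array([[-0.79880756,  0.20716205, -0.56485886]]))
{'time': 0.4, 'joints': array([-1.03285963e+00,  3.58729298e-01,  1.17716512e-02, -4.72739997e-05,
       -1.22406991e+00, -2.88120121e-01]), 'dq': array([ 0.00062895, -0.00160884,  0.00200305, -0.00122092, -0.00023427,
        0.00034062]), 'joint_torque': array([ 1.14580540e-03, -5.82277822e+01,  2.93284428e+01,  6.93298593e+00,
       -2.04837517e-03, -1.95349349e-05]), 'ee_pos': array([ 0.16685308, -0.65396995,  0.23115409]), 'orientation': array([ 3.14135832e+00, -2.30802764e-05, -2.89179214e+00]), 'wrist_force': array([-0.21829162,  0.42261578,  0.0164931 ]), 'moment': array([ 0.01643306,  0.01278198, -0.04074909]), 'finger_force': 0.0, 'finger_gap': 0.9982133555229956}
```

View pics/s0.png

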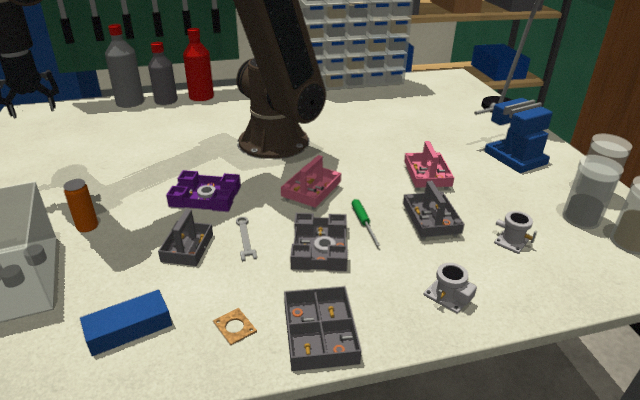

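View pics/t0.png

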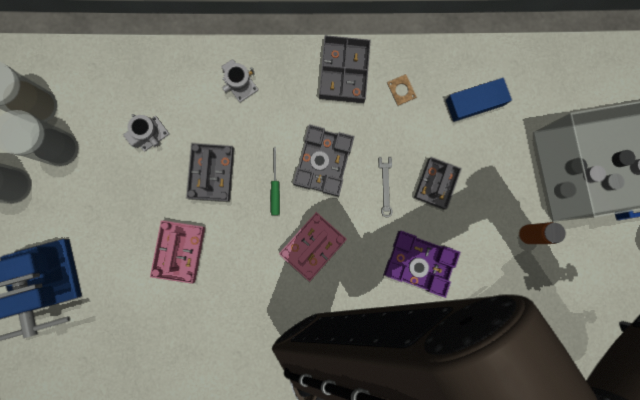

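The pin tray is the grey one at top (210,173), the socket tray the grey one at top (323,160) and the flat tray is at (437,184). Pink and purple ones are decoys. Next I fit the poses by silhouette in both cameras.

```bash
cat > fit.py <<'E'
from h import *
from scipy.optimize import minimize
def box(hx,hy,z0,z1,cx=0): return np.array([[cx+a*hx,b*hy,z] for a in(-1,1) for b in(-1,1) for z in(z0,z1)])
M={"pin_tray":[box(.075,.055,.016,.046),box(.05,.008,.082,.1),box(.004,.008,.03,.1,.046),box(.004,.008,.03,.1,-.046)],
"socket_tray":[box(.085,.065,0,.04)],
"flat_tray":[box(.06,.045,0,.034),box(.042,.008,.07,.088),box(.004,.008,.03,.08,.038),box(.004,.008,.03,.08,-.038)]}
def P(bx,x,z0=0):
    c,s=np.cos(x[2]),np.sin(x[2]); return bx@np.array([[c,s,0],[-s,c,0],[0,0,1]])+[x[0],x[1],z0]
def sil(q,cam,x,z0=0):
    m=np.zeros((400,640),np.uint8)
    for b in M[q]:
        h=cv2.convexHull(proj(cam,P(b,x,z0)).astype(np.float32)); cv2.fillConvexPoly(m,np.round(h*16).astype(np.int32),1,shift=4)
    return m>0
def fit(q,masks,x0,z0=0):
    def f(x): return sum(1-(sil(q,c,x,z0)&m).sum()/(sil(q,c,x,z0)|m).sum() for c,m in masks)
    best=None
    for yaw in ([x0[2]] if len(x0)>2 else np.arange(0,np.pi,np.pi/8)):
        s=np.array([x0[0],x0[1],yaw]); S=np.vstack([s,s+[.02,0,0],s+[0,.02,0],s+[0,0,.3]])
        r=minimize(f,s,method="Nelder-Mead",options=dict(initial_simplex=S,xatol=3e-4,fatol=1e-4,maxiter=150))
        if best is None or r.fun<best.fun:best=r
    return best.x,best.fun/len(masks)
def near(q,cam,xyz):
    u=proj(cam,[xyz])[0]; o=min(outline_of(q,cam),key=lambda o:np.hypot(*(np.array(o["point"])-u)),default=None)
    if o is None or np.hypot(*(np.array(o["point"])-u))>25: print("miss",q,cam,u);return None
    return o["pixels"]
E
python3 - <<'E'
from fit import *
camera("scene");camera("top")
g={}
for q,uv,z in[("pin_tray",(210,173),.05),("socket_tray",(323,160),.03),("flat_tray",(437,184),.04)]:
    p=at_z("top",[uv],z)[0]
    mk=[(c,near(q,c,p)) for c in("top","scene")]; mk=[m for m in mk if m[1] is not None]
    for sub in(mk,mk[:1],mk[1:]):
        x,e=fit(q,sub,p[:2]); print(q,[c for c,_ in sub],np.round(x,4),round(e,3)); g.setdefault(q,x)
for c in("top","scene"):
    im=camera(c)
    for q in g:
        for b in M[q]:
            cv2.polylines(im,[cv2.convexHull(proj(c,P(b,g[q])).astype(np.float32)).astype(np.int32)],True,(0,255,0),1)
    cv2.imwrite("pics/f_%s.png"%c,cv2.resize(im[90:330,150:480] if c=="scene" else im[110:290,170:470],None,fx=2.4,fy=2.4))
E
```

```text
Traceback (most recent call last):
  File "fit.py", line 19, in fit
    r=minimize(f,s,method="Nelder-Mead",options=dict(initial_simplex=S,xatol=3e-4,fatol=1e-4,maxiter=150))
  File "fit.py", line 15, in f
    def f(x): return sum(1-(sil(q,c,x,z0)&m).sum()/(sil(q,c,x,z0)|m).sum() for c,m in masks)
                     ~~~^^^^^^^^^^^^^^^^^^^^^^^^^^^^^^^^^^^^^^^^^^^^^^^^^^^^^^^^^^^^^^^^^^^^
  File "fit.py", line 15, in <genexpr>
    def f(x): return sum(1-(sil(q,c,x,z0)&m).sum()/(sil(q,c,x,z0)|m).sum() for c,m in masks)
                            ~~~^^^^^^^^^^
  File "fit.py", line 12, in sil
    h=cv2.convexHull(proj(cam,P(b,x,z0)).astype(np.float32)); cv2.fillConvexPoly(m,np.round(h*16).astype(np.int32),1,shift=4)
                     ~~~~^^^^^^^^^^^^^^^
  File "h.py", line 12, in proj
    p=camera_params(cam)
ValueError: time passes only in moves, steps and waits
```

```bash
sed -i 's/^import numpy.*/&\nfrom functools import cache\n_cp=camera_params\n@cache\ndef camera_params(c): return _cp(c)/' h.py
cat > loc.py <<'E'
from fit import *
camera("scene");camera("top")
g={}
for q,uv,z in[("pin_tray",(210,173),.05),("socket_tray",(323,160),.03),("flat_tray",(437,184),.04)]:
    p=at_z("top",[uv],z)[0]
    mk=[(c,near(q,c,p)) for c in("top","scene")]; mk=[m for m in mk if m[1] is not None]
    for sub in(mk,mk[:1],mk[1:]):
        x,e=fit(q,sub,p[:2]); print(q,[c for c,_ in sub],np.round(x,4),round(e,3)); g.setdefault(q,x)
for c in("top","scene"):
    im=camera(c)
    for q in g:
        for b in M[q]:
            cv2.polylines(im,[cv2.convexHull(proj(c,P(b,g[q])).astype(np.float32)).astype(np.int32)],True,(0,255,0),1)
    cv2.imwrite("pics/f_%s.png"%c,cv2.resize(im[90:330,150:480] if c=="scene" else im[110:290,170:470],None,fx=2.4,fy=2.4))
E
python3 loc.py
```

```text
miss pin_tray scene [431.8444797  204.62021612]
pin_tray ['top'] [0.5429 0.3261 3.0724] 0.08
pin_tray ['top'] [0.5429 0.3261 3.0724] 0.08
pin_tray [] [0.5372 0.3242 0.    ] nan
socket_tray ['top', 'scene'] [0.5743 0.0187 2.8749] 0.093
socket_tray ['top'] [0.573  0.0194 2.8721] 0.081
socket_tray ['scene'] [0.5773 0.0174 2.8533] 0.083
flat_tray ['top', 'scene'] [ 0.5048 -0.2954  2.7773] 0.07
flat_tray ['top'] [ 0.5041 -0.2933 -0.3893] 0.029
flat_tray ['scene'] [ 0.5079 -0.2988 -0.3692] 0.063fit.py:21: RuntimeWarning: invalid value encountered in scalar divide
  return best.x,best.fun/len(masks)
```

View pics/f_top.png

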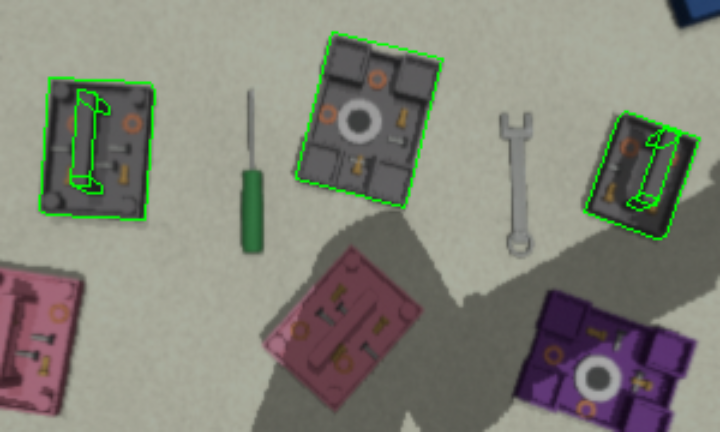

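The overlay fits all three trays. The pin tray is at about (0.543, 0.326) with yaw -0.07, and the socket tray at about (0.574, 0.019) with yaw -0.267.

```bash
cat > go.py <<'E'
import sys; from bench import *
import numpy as np
from scipy.spatial.transform import Rotation as R
s=state(); v=[float(a) for a in sys.argv[1:]]  # x y z yaw from -> prints rows
r=R.from_euler("xyz",s["orientation"]); t=R.from_euler("xyz",[np.pi,0,v[3]])
print("shift",np.round(r.inv().apply(np.array(v[:3])-s["ee_pos"])/.03,2),"turn",np.round((r.inv()*t).as_rotvec()/np.radians(6),2),round(s["time"],2))
E
python3 go.py .5 -.25 .26 -2.892
```

```text
shift [-14.09  10.3   -0.96] turn [0. 0. 0.] 1.1
```

{"fn": "jog_arm", "kwargs": {
  "increments": [
    [[-8.4, 6.2, -1], [0, 0, 0], 1],
    [[-8.4, 6.2, -1], [0, 0, 0], 1],
    [[-8.4, 6.2, -1], [0, 0, 0], 1],
    [[-8.4, 6.2, -1], [0, 0, 0], 1],
    [[-8.4, 6.2, -1], [0, 0, 0], 1],
    [[-8.4, 6.2, -1], [0, 0, 0], 1],
    [[-8.4, 6.2, -1], [0, 0, 0], 1],
    [[-8.4, 6.2, -1], [0, 0, 0], 1]
  ]
}}

```text
time: 1.77
ee_pos: [0.3671, -0.4089, 0.2623]
orientation: [-3.141, 0.001, -2.89]
wrist_force: [0.2, -0.6, 0.2]
finger_gap: 1.005
finger_force: 0.0
```

```bash
python3 go.py .543 .326 .2 -3.211
```

```text
shift [-11.77  22.27   2.07] turn [-0.01  0.02  3.06] 1.77
```

{"fn": "jog_arm", "kwargs": {
  "increments": [
    [[-4.9, 9.3, 0], [0, 0, 1], 1],
    [[-4.9, 9.3, 0], [0, 0, 1], 1],
    [[-4.9, 9.3, 0], [0, 0, 1], 1],
    [[-4.9, 9.3, 0], [0, 0, 1], 1],
    [[-4.9, 9.3, 0], [0, 0, 1], 1],
    [[-4.9, 9.3, 0], [0, 0, 1], 1],
    [[-4.9, 9.3, 0], [0, 0, 1], 1],
    [[-4.9, 9.3, 0], [0, 0, 1], 1]
  ]
}}

```text
time: 2.43
ee_pos: [0.4389, -0.1018, 0.2618]
orientation: [3.141, 0.002, -2.995]
wrist_force: [1.3, -0.0, -0.4]
finger_gap: 1.006
finger_force: 0.0
```

```bash
python3 go.py .543 .326 .2 -3.211
```

```text
shift [-5.51 13.6   2.08] turn [0.   0.02 2.06] 2.43
```

{"fn": "jog_arm", "kwargs": {
  "increments": [
    [[-4, 9.8, 0.5], [0, 0, 2.06], 1],
    [[-4, 9.8, 0.5], [0, 0, 2.06], 1],
    [[-4, 9.8, 0.5], [0, 0, 2.06], 1],
    [[-4, 9.8, 0.5], [0, 0, 2.06], 1],
    [[-4, 9.8, 0.5], [0, 0, 2.06], 1],
    [[-4, 9.8, 0.5], [0, 0, 2.06], 1],
    [[-4, 9.8, 0.5], [0, 0, 2.06], 1],
    [[-4, 9.8, 0.5], [0, 0, 2.06], 1]
  ]
}}

```text
time: 3.1
ee_pos: [0.515, 0.2063, 0.2464]
orientation: [3.141, 0.001, 3.072]
wrist_force: [0.2, -1.1, 0.1]
finger_gap: 1.003
finger_force: 0.0
```

```bash
python3 go.py .543 .326 .2 -3.211
python3 - <<'E'
from fit import *
camera("scene");camera("top")
mk=[(c,near("pin_tray",c,[.543,.326,.05])) for c in("top","scene")]; mk=[m for m in mk if m[1] is not None]
for m in mk: print(m[0],fit("pin_tray",[m],[.543,.326]))
print(fit("pin_tray",mk,[.543,.326]))
E
```

```text
shift [-0.65  4.05  1.55] turn [ 0.    0.01 -0.  ] 3.1
top (array([0.5006216 , 0.32926144, 1.17461579]), np.float64(0.45984818218138235))
scene (array([0.54633646, 0.32177114, 3.0479552 ]), np.float64(0.05671245015507309))
(array([0.54251075, 0.32300981, 3.05068398]), np.float64(0.275751266665337))
```

```bash
python3 go.py .5445 .324 .15 -3.22;python3 go.py .5445 .324 .072 -3.22
```

```text
shift [-0.72  4.05  3.19] turn [-0.01 -0.01  0.09] 3.3
shift [-0.73  4.06  5.79] turn [-0.01 -0.01  0.09] 3.3
```

{"fn": "jog_arm", "kwargs": {
  "increments": [
    [[-0.3, 1.5, 0.5], [0, 0, 0.1], 1],
    [[-0.5, 2.6, 1], [0, 0, 0.1], 1],
    [[-0.72, 4.05, 1.4], [0, 0, 0.1], 1],
    [[-0.72, 4.05, 1.6], [0, 0, 0.1], 1],
    [[-0.72, 4.05, 1.9], [0, 0, 0.1], 1],
    [[-0.72, 4.05, 2.4], [0, 0, 0.1], 1],
    [[-0.72, 4.05, 2.8], [0, 0, 0.1], 1],
    [[-0.72, 4.05, 3.2], [0, 0, 0.1], 1]
  ]
}}

```text
time: 3.97
ee_pos: [0.5448, 0.3216, 0.15]
orientation: [3.141, 0.0, 3.059]
wrist_force: [-0.2, -0.2, -0.1]
finger_gap: 1.001
finger_force: 0.0
```

```bash
python3 go.py .5445 .324 .072 -3.22
python3 - <<'E'
from bench import *; import cv2,numpy as np
a=camera("top")[120:240,140:320];b=camera("scene")[120:240,360:540]
cv2.imwrite("pics/c1.png",cv2.resize(np.hstack([a,b]),None,fx=2.2,fy=2.2))
E
```

```text
shift [0.02 0.08 2.6 ] turn [ 0.    0.   -0.04] 3.97
```

View pics/c1.png

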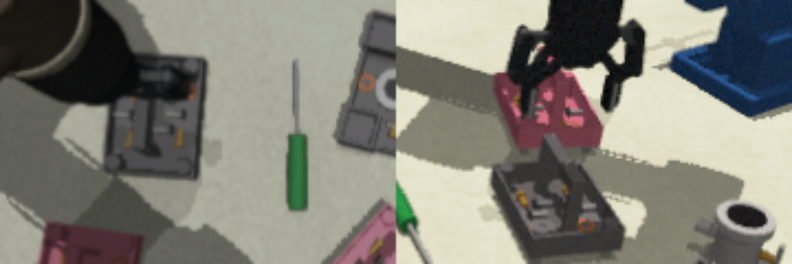

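The top view shows the gripper over the handle's far end, and the scene view shows the fingers above it. I'll compare projections before going down.

Run:
```python
from h import *
for P in([.545,.322,.15],[.545,.28,.163],[.545,.364,.163],[.545,.322,.1],[.595,.319,.1],[.495,.326,.1]): print(P,proj("scene",P)-[360,120],proj("top",P)-[140,120])
```

```text
[0.545, 0.322, 0.15] [[78.23244149 53.07088827]] [[60.73821255 42.65458612]]
[0.545, 0.28, 0.163] [[63.15303037 50.4120282 ]] [[77.01933554 41.35726423]]
[0.545, 0.364, 0.163] [[94.63438707 46.63265624]] [[41.44620566 41.79184728]]
[0.545, 0.322, 0.1] [[75.23108397 70.13057135]] [[66.02663494 46.55333433]]
[0.595, 0.319, 0.1] [[82.89664681 81.30483505]] [[67.28259125 27.22668123]]
[0.495, 0.326, 0.1] [[68.39468686 59.62114296]] [[64.34541749 66.04213317]]
```

Projections agree with the picture: the fingers straddle the handle. Descending.

{"fn": "jog_arm", "kwargs": {
  "increments": [
    [[0, 0, 0.5], [0, 0, 0], 1],
    [[0, 0, 1], [0, 0, 0], 1],
    [[0, 0, 1.5], [0, 0, 0], 1],
    [[0, 0, 2], [0, 0, 0], 1],
    [[0, 0, 2.35], [0, 0, 0], 1],
    [[0, 0, 2.6], [0, 0, 0], 1],
    [[0, 0, 2.6], [0, 0, 0], 1],
    [[0, 0, 2.6], [0, 0, 0], 1]
  ]
}}

```text
time: 4.73
ee_pos: [0.5451, 0.323, 0.0727]
orientation: [-3.141, 0.0, 3.06]
wrist_force: [0.3, 1.3, 0.4]
finger_gap: 0.997
finger_force: 0.0
```

{"fn": "jog_arm", "kwargs": {
  "increments": [
    [[0, 0, 0], [0, 0, 0], 0.5],
    [[0, 0, 0], [0, 0, 0], 0.3],
    [[0, 0, 0], [0, 0, 0], 0],
    [[0, 0, 0], [0, 0, 0], 0],
    [[0, 0, 0], [0, 0, 0], 0],
    [[0, 0, 0], [0, 0, 0], 0],
    [[0, 0, 0], [0, 0, 0], 0],
    [[0, 0, 0], [0, 0, 0], 0]
  ]
}}

```text
time: 5.4
ee_pos: [0.545, 0.3235, 0.0724]
orientation: [3.141, 0.0, 3.061]
wrist_force: [0.6, 1.8, -0.4]
finger_gap: 0.176
finger_force: 60.9
```

{"fn": "jog_arm", "kwargs": {
  "increments": [
    [[0, 0, -0.15], [0, 0, 0], 0],
    [[0, 0, -0.4], [0, 0, 0], 0],
    [[0, 0, -0.8], [0, 0, 0], 0],
    [[0, 0, -1.3], [0, 0, 0], 0],
    [[0, 0, -1.8], [0, 0, 0], 0],
    [[0, 0, -2.3], [0, 0, 0], 0],
    [[0, 0, -2.7], [0, 0, 0], 0],
    [[0, 0, -3], [0, 0, 0], 0]
  ]
}}

```text
time: 6.07
ee_pos: [0.5451, 0.3232, 0.1644]
orientation: [3.14, 0.001, 3.06]
wrist_force: [-0.0, 1.3, -4.8]
finger_gap: 0.177
finger_force: 60.4
```

```bash
python3 go.py .5743 .0187 .165 -3.409
python3 - <<'E'
from fit import *
import cv2
a=camera("scene");camera("top")
cv2.imwrite("pics/c2.png",cv2.resize(a[90:290,300:520],None,fx=2.5,fy=2.5))
mk=[(c,near("pin_tray",c,[.545,.3235,.14])) for c in("top","scene")]
for m in mk:
  if m[1] is not None:print(m[0],fit("pin_tray",[m],[.545,.3235,3.06],.09))
mk=[(c,near("socket_tray",c,[.574,.0187,.03])) for c in("top","scene")]
for m in mk:
  if m[1] is not None:print(m[0],fit("socket_tray",[m],[.574,.0187,2.87]))
E
```

```text
shift [ -1.79 -10.04  -0.03] turn [0.01 0.01 1.78] 6.07
top (array([0.54418184, 0.32725872, 3.05074249]), np.float64(0.3150147203140333))
scene (array([0.54377656, 0.32090042, 3.07659007]), np.float64(0.11517671517671513))
top (array([0.57240093, 0.02082039, 2.86106684]), np.float64(0.05229591836734693))
scene (array([0.57662433, 0.01623141, 2.90023332]), np.float64(0.08059058751153492))
```

View pics/c2.png

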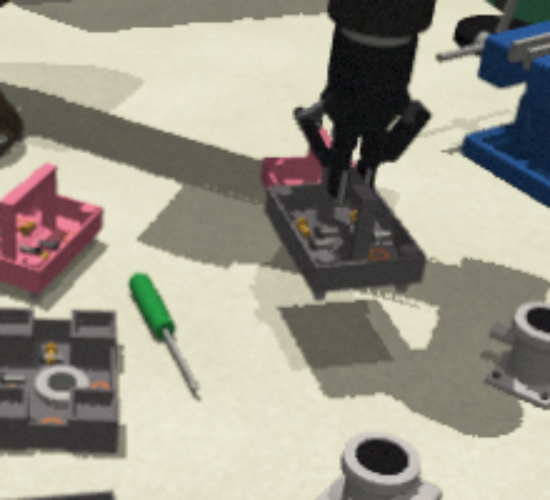

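The tray hangs level, clear of the table. Carrying it across to the socket tray.

{"fn": "jog_arm", "kwargs": {
  "increments": [
    [[-0.05, -0.3, 0], [0, 0, 0], 0],
    [[-0.15, -0.9, 0], [0, 0, 0.1], 0],
    [[-0.3, -1.7, 0], [0, 0, 0.3], 0],
    [[-0.45, -2.6, 0], [0, 0, 0.5], 0],
    [[-0.6, -3.5, 0], [0, 0, 0.7], 0],
    [[-0.75, -4.3, 0], [0, 0, 0.9], 0],
    [[-0.85, -4.9, 0], [0, 0, 1], 0],
    [[-0.9, -5.2, 0], [0, 0, 1.1], 0]
  ]
}}

```text
time: 7.03
ee_pos: [0.5585, 0.162, 0.1618]
orientation: [-3.14, -0.001, 2.942]
wrist_force: [0.2, 1.0, -5.4]
finger_gap: 0.179
finger_force: 60.2
```

```bash
python3 go.py .5745 .0187 .165 -3.405
```

```text
shift [-1.47 -4.58 -0.1 ] turn [-0.01 -0.01  0.61] 7.03
```

{"fn": "jog_arm", "kwargs": {
  "increments": [
    [[-0.1, -0.4, 0], [0, 0, 0.1], 0],
    [[-0.4, -1.2, 0], [0, 0, 0.2], 0],
    [[-0.7, -2.1, 0], [0, 0, 0.3], 0],
    [[-0.95, -3, 0], [0, 0, 0.4], 0],
    [[-1.2, -3.8, 0], [0, 0, 0.5], 0],
    [[-1.4, -4.35, 0], [0, 0, 0.6], 0],
    [[-1.47, -4.55, 0], [0, 0, 0.6], 0],
    [[-1.47, -4.55, 0], [0, 0, 0.6], 0]
  ]
}}

```text
time: 7.7
ee_pos: [0.5756, 0.0213, 0.162]
orientation: [-3.141, -0.0, 2.881]
wrist_force: [-0.1, 0.7, -4.8]
finger_gap: 0.176
finger_force: 60.3
```

```bash
python3 go.py .5745 .0187 .165 -3.409
python3 - <<'E'
from fit import *
import cv2
a=camera("scene");b=camera("top")
cv2.imwrite("pics/c3.png",cv2.resize(a[130:290,220:420],None,fx=3,fy=3))
for q,x0,z in(("pin_tray",[.5745,.0187,2.875],.091),("socket_tray",[.5745,.0187,2.875],0)):
 for c in("top","scene"):
  m=near(q,c,[.574,.0187,.05+z])
  if m is not None:print(q,c,m.sum(),fit(q,[(c,m)],x0,z))
E
```

```text
shift [ 0.01 -0.09 -0.1 ] turn [-0.   -0.    0.06] 7.7
pin_tray top 1538 (array([0.56607619, 0.02623102, 2.88055765]), np.float64(0.45005370569280345))
pin_tray scene 2366 (array([0.58272741, 0.0187703 , 2.86812199]), np.float64(0.09523809523809523))
miss socket_tray top [324.2747637  157.89122298]
socket_tray scene 2183 (array([0.57816983, 0.01551407, 2.87377286]), np.float64(0.3341478313989005))
```

View pics/c3.png

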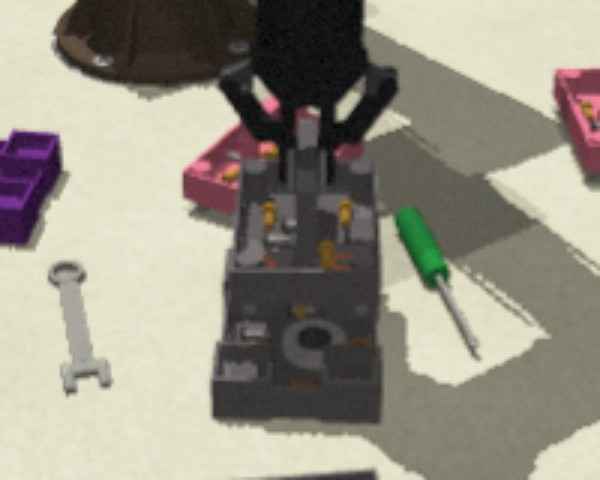

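The tray hangs squarely over the sockets. Lowering part way, then slowly to contact.

{"fn": "jog_arm", "kwargs": {
  "increments": [
    [[0, -0.09, 0.2], [0, 0, 0], 0],
    [[0, -0.09, 0.4], [0, 0, 0], 0],
    [[0, -0.09, 0.6], [0, 0, 0], 0],
    [[0, -0.09, 0.8], [0, 0, 0], 0],
    [[0, -0.09, 0.9], [0, 0, 0], 0],
    [[0, -0.09, 1], [0, 0, 0], 0],
    [[0, -0.09, 1], [0, 0, 0], 0],
    [[0, -0.09, 1], [0, 0, 0], 0]
  ]
}}

```text
time: 8.67
ee_pos: [0.5751, 0.0203, 0.1322]
orientation: [-3.141, -0.0, 2.882]
wrist_force: [0.3, 0.6, -3.5]
finger_gap: 0.176
finger_force: 60.1
```

```bash
python3 go.py .5745 .0187 .0965 -3.409
python3 - <<'E'
from fit import *
import cv2
a=camera("scene");z=state()["ee_pos"][2]-.0724
m=near("pin_tray","scene",[.574,.0187,.05+z])
if m is not None:
  x,e=fit("pin_tray",[("scene",m)],[.5745,.0187,2.875],z);print(x,e)
for q,X,Z,col in(("pin_tray",[*state()["ee_pos"][:2],2.881],z,(0,255,0)),("socket_tray",[.5743,.0187,2.875],0,(0,255,255))):
  for b in M[q][:2]: cv2.polylines(a,[cv2.convexHull(proj("scene",P(b,X,Z)).astype(np.float32)).astype(np.int32)],True,col,1)
cv2.imwrite("pics/c4.png",cv2.resize(a[150:290,240:400],None,fx=4,fy=4))
E
```

```text
shift [ 0.01 -0.06  1.19] turn [-0.   -0.    0.08] 8.67
[0.57846356 0.01801951 2.88388009] 0.0990602975724354
```

View pics/c4.png

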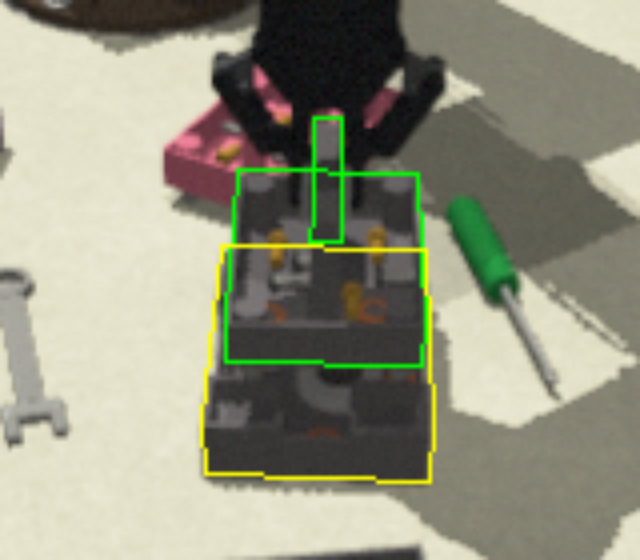

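Both overlays match, with centring within about 3 mm. Lowering slowly.

{"fn": "jog_arm", "kwargs": {
  "increments": [
    [[0, -0.05, 0.2], [0, 0, 0], 0],
    [[0, -0.05, 0.4], [0, 0, 0], 0],
    [[0, -0.05, 0.6], [0, 0, 0], 0],
    [[0, -0.05, 0.75], [0, 0, 0], 0],
    [[0, -0.05, 0.9], [0, 0, 0], 0],
    [[0, -0.05, 1], [0, 0, 0], 0],
    [[0, -0.05, 1.05], [0, 0, 0], 0],
    [[0, -0.05, 1.05], [0, 0, 0], 0]
  ]
}}

```text
time: 9.43
ee_pos: [0.5745, 0.0189, 0.1003]
orientation: [-3.141, -0.001, 2.882]
wrist_force: [0.4, 0.2, -4.7]
finger_gap: 0.176
finger_force: 60.2
```

{"fn": "jog_arm", "kwargs": {
  "increments": [
    [[0, 0, 0.04], [0, 0, 0], 0],
    [[0, 0, 0.07], [0, 0, 0], 0],
    [[0, 0, 0.1], [0, 0, 0], 0],
    [[0, 0, 0.12], [0, 0, 0], 0],
    [[0, 0, 0.12], [0, 0, 0], 0]
  ]
}}

```text
time: 9.85
ee_pos: [0.5747, 0.0189, 0.0972]
orientation: [3.142, -0.0, 2.882]
wrist_force: [-0.3, -0.3, -5.0]
finger_gap: 0.176
finger_force: 60.2
```

{"fn": "jog_arm", "kwargs": {
  "increments": [
    [[0, 0, 0.03], [0, 0, 0], 0],
    [[0, 0, 0.06], [0, 0, 0], 0],
    [[0, 0, 0.06], [0, 0, 0], 0]
  ]
}}

```text
time: 10.1
ee_pos: [0.5751, 0.0192, 0.0962]
orientation: [3.141, 0.001, 2.883]
wrist_force: [-2.4, 1.6, 3.2]
finger_gap: 0.174
finger_force: 61.2
```

Contact came at the expected height. Releasing.

{"fn": "jog_arm", "kwargs": {
  "increments": [
    [[0, 0, 0], [0, 0, 0], 0.3],
    [[0, 0, 0], [0, 0, 0], 0.5],
    [[0, 0, 0], [0, 0, 0], 0.8],
    [[0, 0, 0], [0, 0, 0], 1],
    [[0, 0, 0], [0, 0, 0], 1],
    [[0, 0, 0], [0, 0, 0], 1],
    [[0, 0, 0], [0, 0, 0], 1],
    [[0, 0, 0], [0, 0, 0], 1]
  ]
}}

```text
time: 10.77
ee_pos: [0.5747, 0.0188, 0.0954]
orientation: [-3.142, -0.0, 2.882]
wrist_force: [0.7, 0.0, -0.1]
finger_gap: 0.999
finger_force: 0.0
```

{"fn": "jog_arm", "kwargs": {
  "increments": [
    [[0, 0, -0.2], [0, 0, 0], 1],
    [[0, 0, -0.5], [0, 0, 0], 1],
    [[0, 0, -1], [0, 0, 0], 1],
    [[0, 0, -1.7], [0, 0, 0], 1],
    [[0, 0, -2.5], [0, 0, 0], 1],
    [[0, 0, -3.3], [0, 0, 0], 1],
    [[0, 0, -4], [0, 0, 0], 1],
    [[0, 0, -4], [0, 0, 0], 1]
  ]
}}

```text
time: 11.43
ee_pos: [0.5771, 0.0192, 0.2214]
orientation: [3.138, 0.008, 2.883]
wrist_force: [1.1, 0.4, 0.6]
finger_gap: 1.003
finger_force: 0.0
```

Run:
```python
from fit import *
a=camera("scene");camera("top")
for c in("scene","top"):
  for q,z in(("pin_tray",.024),("socket_tray",0)):
    m=near(q,c,[.574,.0187,.04+z])
    if m is not None:print(c,q,fit(q,[(c,m)],[.5745,.0187,2.875],z))
for q,X,Z,col in(("pin_tray",[.5747,.0189,2.88],.024,(0,255,0)),("socket_tray",[.5743,.0187,2.875],0,(0,255,255))):
  for b in M[q][:2]: cv2.polylines(a,[cv2.convexHull(proj("scene",P(b,X,Z)).astype(np.float32)).astype(np.int32)],True,col,1)
cv2.imwrite("pics/c5.png",cv2.resize(a[130:290,220:420],None,fx=3.5,fy=3.5))
```

```text
scene pin_tray (array([0.57636388, 0.01796941, 2.88382339]), np.float64(0.05629272215520709))
miss socket_tray scene [320.41202214 232.77181685]
top pin_tray (array([0.56584979, 0.02429149, 2.88021281]), np.float64(0.23988673139158578))
miss socket_tray top [324.17018848 158.66117329]
```

View pics/c5.png

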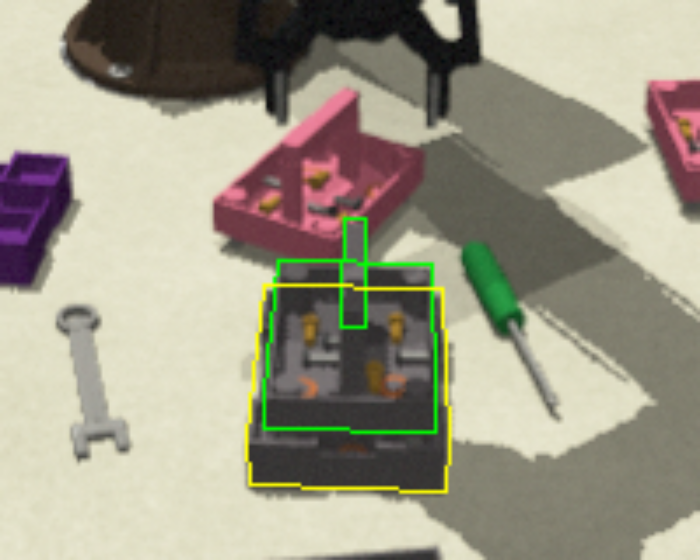

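The pin tray sits level and fully down on the socket tray, matching the predicted stacked outline, and the gripper is clear.

```bash
python3 -c "
from bench import *
print(finish_job())"
```

```text
the job is handed in; nothing more can be done
None
```

The pin tray is stacked level and fully down on the socket tray, the gripper is clear, and the job is handed in at about 11.5 s of the 42 s allowed (no verdict was returned).

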